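Wedge-clamp a freshly glued model hull in the gluing jig

ROBOT

A 7-joint arm with a two-finger parallel gripper is mounted at the origin on the work surface. World frame = base frame: x ahead of the robot, y to its left, z up, the work surface at z = 0. Lengths are in m, angles in degrees, forces in N, time in s.
With the tool pointing down it reaches from about 0.35 to 0.775 m from the base axis. Payload 3.1 kg.
Tool frame: the origin (TCP) lies on the centre line of the jaws, within the pads' length; the fingertips stand 17 mm ahead of it and the grasp point (between the pads) lies 2 mm behind it (robot.tip_reach is the distance from the TCP to the fingertips, in m); z points along the fingers, y is the line along which they close (so a half turn about z gives the same grasp; the last joint's range is limited). The gripper opens to 85 mm and grips with 20 to 120 N. Pads are 22 mm wide; open, the fingers measure 114 mm over their backs; the gripper's body (76 mm by 85 mm) begins 54 mm behind the grasp point. The pads swing forward as they close: fully open they stand 13 mm farther back than shut.
Start: joints at [-79.452, 17.813, 0.802, 86.603, -0.252, 75.585, -1.558], TCP at [0.123, 0.536, 0.248] pointing down, gripper open.
Joint ranges: [-154.91, 154.91], [-16.99, 109.72], [-72.82, 74.43], [7.12, 147.25], [-82.49, 262.49], [11.32, 116.49], [-174.64, 174.64]. Speed limits (degrees/s): [159.86, 159.86, 180, 180, 180, 180, 180].

INTERFACE

Orientations are given as [roll, pitch, yaw] about the fixed x, y, z axes, in that order (R = Rz(yaw) Ry(pitch) Rx(roll)).
In Python, from station import robot, fingers, vision, workorder, recognise gives the robot as it stands. Calls block until the motion is done:
- robot.move_to(position, orientation): joint-space move of the TCP to a pose.
- robot.line_to(position, orientation=None, velocity=0.15, f_stop=None): straight line of the TCP; orientation=None keeps the orientation; velocity is the mean speed in m/s. With f_stop (N) it stops when the force on the tool has changed by that much, and returns True; else False.
- robot.move_j(angles): joint-space move.
- fingers.gripper_to(opening, force=None): opening from 0.0 (shut) to 1.0 (fully open); force is the grip in N (None keeps the last); returns when the fingers have stopped.
- robot.pause(seconds).
- robot.inverse_kinematics(position, orientation): joint angles nearest the present ones, or None.
- vision.grab_frame(name): name is "scene" or "top" or "wrist"; returns the picture (420x560x3 uint8, red, green, blue); there is no depth.
- vision.calibration(name): a dict with "mtx" (3x3 intrinsics, pixels), "k1" (the pictures are not rectified: a ray, as slopes to the right and down, at radius r is drawn at 1 + k1 r^2 times it, then the intrinsics apply), "extrinsics" (4x4, takes a point from world to camera coordinates); the wrist camera has in their place "T_tool_cam" (4x4, takes a point from camera to tool coordinates, whose origin is the TCP and whose axes are the flange's). Camera axes: x right, y up, looking along -z (the intrinsics and any distortion apply to the point x, -y, -z); pixel columns grow to the right and rows downward; lengths in m; the calibration is good to about 2 mm. A picture is of the moment at which its call begins: read the wrist's pose just before it. calibration takes no time and is no camera call.
A pose or a line that the arm cannot do raises robot.PlanningError and nothing moves.
- workorder.close_job(): hands the job in; it is judged then, once.
Trained networks look in the newest picture that a camera, given by its name, has taken for a name from the list of things; names that differ only in an ending like _2 or _b are one class to them, and where a whole thing is asked for, a point or a joint stands for the part that bears it (a point fixed in the world has none). Each returns a list of dicts, best first, with "p" (0 to 1); they miss things now and then, are a little off and sometimes report something else, mostly with a low value. They report only what shows in the picture. A call takes as long as a camera call. They do not tell look-alikes from the thing itself.
- recognise(label, camera): "rect" ([centre column, centre row, width, height] in pixels, round what is visible of it).
Readings, each from a call of its own:
- robot.current_time_s(): time.
- robot.current_joint_positions(): joint angles.
- robot.current_dq(): joint speeds.
- robot.current_joint_torque(): joint torques, N m.
- robot.current_tool_pos(): TCP position.
- robot.current_eef_rot(): TCP orientation.
- robot.current_contact_force(): force on the tool from outside, world axes, zero at the start.
- robot.current_torque(): the same for the moment, N m.
- robot.current_finger_gap(): opening from 0.0 (shut) to 1.0 (fully open).
- robot.current_gripper_force(): force on a finger pad.
Only numpy, scipy, OpenCV 4.12 (cv2) and the standard library are available. Lean on these libraries where they do the work, as an engineer would, in place of code of your own. Each camera call takes 0.05 s, during which the arm holds its last target. There are 200 camera calls.

TASK

The freshly glued model hull stands loose in the wooden clamping jig. Slide the jig's bar up until the hull sits square and flat against the corked fence, then slide the orange thumb wedge along its ramp, in behind the bar, until it jams and keeps the hull firmly clamped by itself, about as tight as a gentle but firm thumb push makes it: the thin plastic must not be crushed. Let go of everything and leave the paint jar, cement bottle and tin lid where they are.

Things in the scene. Friction and masses are not known exactly. Their poses are not given: they have to be found in the camera images.
- jig: Wooden clamping jig screwed to the bench, place and angle vary. Board 300 x 360 mm, its top 18 mm above the bench. Origin: at bench level on the bar's centre line. Jig x: clamping direction, ramp to fence; y: the way the wedge is driven; z up. Board spans x -100 to 200, y -255 to 105. Dark guides with steel plates hold the bar: x 6 to 36, |y| 21 to 44, top z 44.5 mm.
- ramp (a point): Point on the ramp's upper edge, level with the bar tail's -y side; axes as the jig (jig frame: -31.6, -25, 38 mm). The ramp is the upright, slotted +x side of a dark strip 24 mm wide, 20 mm high on the board: in the jig frame x = -31.6 + 0.15 (y + 25) mm, from y -245 to 40, so it nears the bar as y grows.
- bar: Sliding wooden bar; moves only along jig x, drags with 2 N, stays where left. Origin: board level, middle of its flat back face; axes as the jig. Starts drawn back (origin at jig x -23 to -14 mm, can reach 11). Tail 50 mm wide (y), 24 high, x 0 to 60; then the jaw, 110 wide, 36 high, cork face at x = 82 mm towards the hull.
- bar_knob (a point): Top centre of the bar's black upright knob: 20 mm diameter, 34 mm tall, standing on the tail 30 mm ahead of its back face; top 58 mm above the board (76 mm above the bench). Push it along jig x to slide the bar.
- wedge: Orange wedge, 140 long, 22 high, its tongue captive in the ramp's slot: it slides only along the ramp, with 5 N of drag, and stays where left. Origin: underside (board level) below the thumb tab; axes as the jig. Nose at y = 126 (22 mm thick), butt at y = -14 (43 thick). Bar-side face straight, at x = 20.5. Tab at the butt: 20 (x) x 28 (y), 22 to 54 mm above the board, back flush with the butt.
- wedge_butt (a point): Middle of the wedge's flat butt end, 22 mm above the board: push here along the ramp (jig direction 0.15, 1, 0). The nose starts 20 to 50 mm short of the bar's tail, enters once the bar is forward, and meets the bar 45 to 82 mm in. Then the push stiffens by 2 to 5 N per mm. It jams and stays when let go. About 15 N on the butt (13 to 17, drag included) clamps right.
- hull: Olive plastic hull of a boxy armoured carrier, 64 wide (x), 138 long (y), 42 mm high, about 120 g, loose on the board between jaw and fence, a few mm of play each side, slightly askew. Origin: centre of its underside. Jaw and fence bear on its flat long sides. A squeeze over 26 N crushes it.
- fence: Wooden fence with a cork face, 150 mm long (y), 36 high, fixed to the board by two brass screws in slots; its setting differs each time (origin 143.5 to 148.5 mm along jig x). Origin: board level, middle of the cork face, which looks to -x at the hull; axes as the jig.
- cement: Small cement bottle with green cap, 34 mm diameter, 62 mm high, on the bench beside the jig; origin at the centre of its base. To be left alone.
- paint_jar: Olive paint jar with white cap, 44 mm diameter, 45 mm high, standing on the jig's board; origin at the centre of its base. To be left alone.
- tin_lid: Brass tin lid, 70 mm diameter, 10 mm high, on the bench beside the jig; origin at the centre of its underside. To be left alone.
Not all that is in view belongs to the job. What is shaped like the hull but blue or purple is not meant.

How it is judged (in metres and radians):
On the way, in this order (a step that is already met when the one before it is completed fails the run):
1. the bar has brought the hull home, square against the fence (x of hull in the frame of fence above -0.035 m and angle between the x axis of hull and the x axis of fence, either way round below 0.03 rad and x of bar in the frame of hull above -0.118 m).
2. the wedge is jammed between ramp and bar (contact force between wedge and bar above 10 N and contact force between bar and hull above 10 N), for 0.3 s.
At the end, for the whole second after the job is handed in: Untouched, wedge on bar, bar on hull and hull on fence each press with over 10 N; hull flat on the board (0.04 rad, 3 mm), square to the fence within 0.03 rad, within 2 mm of it; wedge and hull at rest. Never over 26 N on the hull, bystanders within 15 mm (all of step 2 and contact force between hull and fence above 10 N and x of hull in the frame of fence above -0.034 m and angle between the x axis of hull and the x axis of fence, either way round below 0.03 rad and angle between hull's own z axis and vertical below 0.04 rad and z of hull in the frame of jig below 0.021 m and linear speed of each of wedge, hull below 0.005 m/s).
It fails at once if the hull is crushed: more than 26 N between bar and hull (contact force between bar and hull above 26 N).
It fails at once if the hull is crushed: more than 26 N between robot and hull (contact force between hull and the fingers above 26 N or contact force between hull and the arm above 26 N).
It fails at once if the cement bottle is disturbed by more than 15 mm (distance of cement from where it was at the start of the episode above 0.015 m).
It fails at once if the paint jar is disturbed by more than 15 mm (distance of paint_jar from where it was at the start of the episode above 0.015 m).
It fails at once if the tin lid is disturbed by more than 15 mm (distance of tin_lid from where it was at the start of the episode above 0.015 m).
It also fails if it takes over 48 s, if anything falls off the work surface, if the arm or the gripper's body presses on something with over 40 N, if the wrist force passes 120 N, or if a joint passes its speed limit or range.

## Working session

There is one attempt and no reset: what is moved stays moved. The work goes in short steps, each a Python script; the robot and the scene stay as the last script left them, time stands still between calls to the robot, and variables do not carry over. Pictures are saved under pics/ and viewed, at most 10 in all, crops included, and the job is handed in when it is done.

```bash
ls; mkdir -p pics; cat > h.py <<'E'
import numpy as np, cv2
from station import robot, fingers, vision, workorder, recognise
def ray(cam,u,v):
    c=vision.calibration(cam);K=np.array(c["mtx"]);k=c["k1"]
    d=np.array([(u-K[0,2])/K[0,0],(v-K[1,2])/K[1,1]])
    s=d.copy()
    for _ in range(20): s=d/(1+k*(s@s))
    E=np.array(c["extrinsics"]);R=E[:3,:3];t=E[:3,3]
    return -R.T@t, R.T@np.array([s[0],-s[1],-1])
def at_z(cam,u,v,z):
    o,d=ray(cam,u,v); return o+d*(z-o[2])/d[2]
def proj(cam,P):
    c=vision.calibration(cam);K=np.array(c["mtx"]);E=np.array(c["extrinsics"])
    p=E[:3,:3]@np.asarray(P)+E[:3,3]; s=np.array([p[0],-p[1]])/-p[2]; s=s*(1+c["k1"]*(s@s))
    return K[:2,:2]@s+K[:2,2]
def save(img,name): cv2.imwrite("pics/"+name,img[:,:,::-1])
E
python3 - <<'E'
from h import *
ims=[]
for c in("top","scene"):
    im=vision.grab_frame(c); ims.append(im); save(im,c+"0.png"); print(c,vision.calibration(c))
    for l in("jig","bar","bar_knob","wedge","wedge_butt","hull","fence","cement","paint_jar","tin_lid"):
        print(l,[(np.round(r["rect"]).tolist(),round(r["p"],2)) for r in recognise(l,c)][:3])
print(robot.current_time_s(),robot.current_eef_rot())
E
```

```text
pics
top {'mtx': array([[411.48007308,   0.        , 275.55857711],
       [  0.        , 411.48007308, 207.63342239],
       [  0.        ,   0.        ,   1.        ]]), 'k1': -0.09375240622680384, 'extrinsics': array([[-6.93527605e-02, -9.97592153e-01, -3.02965909e-04,
         1.31002680e-01],
       [ 9.77139497e-01, -6.79920636e-02,  2.01433570e-01,
        -5.64985517e-01],
       [-2.00969148e-01,  1.36739342e-02,  9.79502131e-01,
        -8.17512867e-01],
       [ 0.00000000e+00,  0.00000000e+00,  0.00000000e+00,
         1.00000000e+00]])}
jig [([320.0, 223.0, 174.0, 157.0], 0.7)]
bar [([291.0, 225.0, 53.0, 46.0], 0.81)]
bar_knob [([294.0, 225.0, 52.0, 42.0], 0.9), ([341.0, 260.0, 69.0, 33.0], 0.37)]
wedge [([342.0, 261.0, 69.0, 28.0], 0.97)]
wedge_butt [([340.0, 259.0, 70.0, 30.0], 0.93), ([216.0, 221.0, 16.0, 14.0], 0.24)]
hull [([142.0, 213.0, 47.0, 67.0], 0.78), ([298.0, 192.0, 67.0, 39.0], 0.75), ([182.0, 304.0, 59.0, 66.0], 0.64)]
fence [([302.0, 163.0, 72.0, 24.0], 0.79)]
cement [([214.0, 219.0, 16.0, 18.0], 0.71)]
paint_jar [([388.0, 204.0, 22.0, 22.0], 0.84)]
tin_l
[... 502 characters left out ...]
([221.0, 277.0, 230.0, 184.0], 0.58)]
bar [([249.0, 231.0, 52.0, 45.0], 0.83), ([343.0, 247.0, 34.0, 26.0], 0.17)]
bar_knob [([250.0, 230.0, 53.0, 41.0], 0.82), ([180.0, 236.0, 71.0, 40.0], 0.65)]
wedge [([181.0, 239.0, 71.0, 39.0], 0.76)]
wedge_butt [([181.0, 240.0, 79.0, 44.0], 0.64), ([279.0, 282.0, 77.0, 56.0], 0.4)]
hull [([262.0, 259.0, 79.0, 61.0], 0.91), ([365.0, 174.0, 59.0, 58.0], 0.56), ([180.0, 237.0, 73.0, 38.0], 0.37)]
fence [([279.0, 283.0, 76.0, 58.0], 0.67)]
cement [([305.0, 198.0, 17.0, 24.0], 0.84)]
paint_jar [([162.0, 301.0, 30.0, 33.0], 0.9)]
tin_lid [([343.0, 247.0, 40.0, 29.0], 0.6), ([279.0, 282.0, 72.0, 50.0], 0.49)]
1.1 [1.79999751e+02 8.92566725e-04 1.67068433e+02]
```

View pics/top0.png

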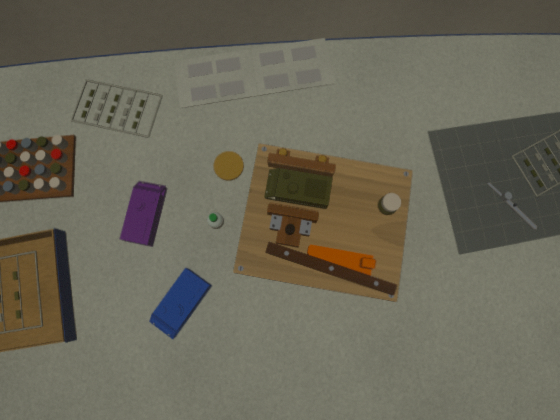

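View pics/scene0.png

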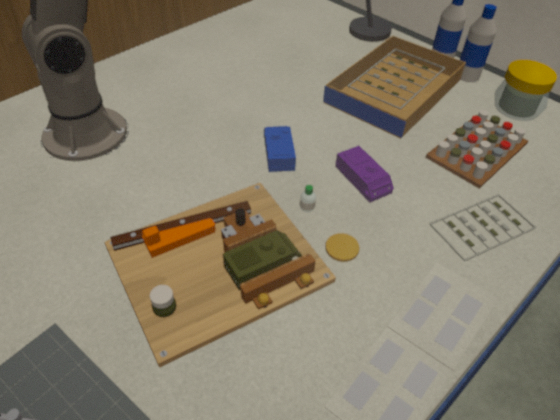

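The candidates for the hull in the top view are olive (300,187) in the jig, purple (143,213) and blue (181,303). I choose the olive one. The wedge is the orange piece at (342,260) with its tab at (368,263), and the black knob is at (290,229).

```bash
python3 - <<'E'
from h import *
im=cv2.imread("pics/top0.png")
c=cv2.resize(im[135:305,228:418],None,fx=3.5,fy=3.5,interpolation=cv2.INTER_CUBIC);cv2.imwrite("pics/crop.png",c)
P={n:at_z("top",*p,.018)[:2] for n,p in dict(tl=(262,145),tr=(412,162),br=(397,300),bl=(235,274)).items()}
print(P)
for a,b in("tl tr","tr br","br bl","bl tl"): pass
E
python3 - <<'E'
from h import *
P={n:at_z("top",*p,.018)[:2] for n,p in dict(tl=(262,145),tr=(412,162),br=(397,300),bl=(235,274)).items()}
for q in("tl tr","tr br","br bl","bl tl"):
    a,b=q.split();d=P[b]-P[a];print(q,np.linalg.norm(d),np.degrees(np.arctan2(d[1],d[0])))
for n,p,z in(("knob",(290,229),.076),("tab",(368,262),.072)): print(n,at_z("top",*p,z))
E
```

```text
{'tl': array([0.72982586, 0.11186171]), 'tr': array([ 0.66607699, -0.23010017]), 'br': array([ 0.3600848 , -0.15587137]), 'bl': array([0.44088505, 0.18849181])}
tl tr 0.34785319221816596 -100.55992154477896
tr br 0.31486684800201215 166.36436245719506
br bl 0.35371553940732325 76.79517567747142
bl tl 0.2989297048398673 -14.853489601438866
knob [0.52204062 0.06519087 0.076     ]
tab [ 0.44319954 -0.0892923   0.072     ]Traceback (most recent call last):
  File "<stdin>", line 6, in <module>
ValueError: too many values to unpack (expected 2)
```

View pics/crop.png

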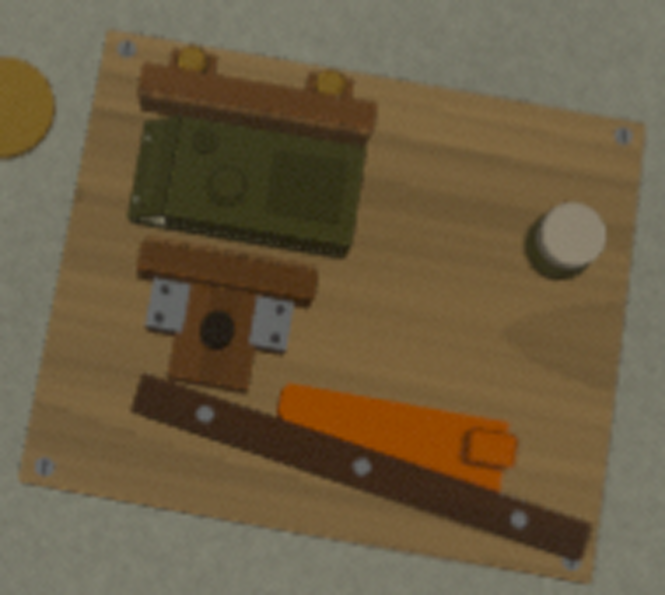

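The crop confirms the olive hull sits between jaw and fence, with the board corners at crop pixels (110,31), (645,122), (592,582) and (20,485). The knob top is at (217,329), the tab top at (492,448), and the jar at (570,240) is clear of the tab's path. Next I fit the jig pose.

```bash
cat > fit.py <<'E'
from h import *
from scipy.optimize import least_squares
c=lambda u,v: np.array([u/3.5+228-.36,v/3.5+135-.36])
obs=[((200,105,18),c(110,31)),((200,-255,18),c(645,122)),((-100,-255,18),c(592,582)),((-100,105,18),c(20,485))]
def J(q,p):
    a=q[2];return np.array([q[0]+np.cos(a)*p[0]-np.sin(a)*p[1],q[1]+np.sin(a)*p[0]+np.cos(a)*p[1],p[2]])
r=least_squares(lambda q:np.concatenate([proj("top",J(q,np.array(p)/1e3))-o for p,o in obs]),[.46,.07,-.2])
q=r.x
def inv(P):
    a=q[2];d=P[:2]-q[:2];return 1e3*np.array([np.cos(a)*d[0]+np.sin(a)*d[1],-np.sin(a)*d[0]+np.cos(a)*d[1]])
E
python3 - <<'E'
from fit import *
print(q,np.degrees(q[2]),np.round(r.fun,1))
for n,p,z in(("knob(y=0)",c(217,329),.076),("tabtop",c(493,446),.072),("fence top -x L",c(140,107),.054),("fence R",c(372,137),.054),("plateL",c(168,305),.0445),("plateR",c(271,325),.0445),("jar",c(571,236),.063),("strip screw1",c(205,414),.038),("screw3",c(519,519),.038)):
    print(n,np.round(inv(at_z("top",*p,z)),1))
for n,p,z in(("knob sc",(241,211),.076),):print(n,inv(at_z("scene",*p,z)))
E
```

```text
[ 0.51538707  0.06678588 -0.24286725] -13.915268184075943 [-1.  -0.3  0.6 -0.   0.7  0.5 -0.4 -0.3]
knob(y=0) [7.5 0.9]
tabtop [ -32.5 -169.9]
fence top -x L [140.6  71.2]
fence R [146.5 -74.3]
plateL [21.9 32.7]
plateR [ 20.5 -31.4]
jar [ 103.  -202.6]
strip screw1 [-39.4  -0.9]
screw3 [ -69.8 -198.6]
knob sc [13.70730599  2.04929375]
```

```bash
python3 - <<'E'
from fit import *
yaw=np.degrees(q[2])
W=lambda x,y,z: J(q,np.array([x,y,z])/1e3)
rd=[180,0,yaw]
p=W(-27,1,200)
cands=[yaw,yaw+180]
s=[(np.abs(np.array(robot.inverse_kinematics(p,[180,0,a]))-robot.current_joint_positions()).max(),a) for a in cands if robot.inverse_kinematics(p,[180,0,a]) is not None]
print(s); rd=[180,0,min(s)[1]]
fingers.gripper_to(0.0,force=40)
robot.move_to(p,rd)
robot.line_to(W(-27,1,72),rd,velocity=.12)
f0=robot.current_contact_force()
hit=robot.line_to(W(40,1,72),rd,velocity=.02,f_stop=8)
P=robot.current_tool_pos();print(hit,inv(P),P[2],f0,robot.current_contact_force(),robot.current_time_s())
save(vision.grab_frame("top"),"top1.png")
for l in ("hull","fence"): print(l,[(np.round(r["rect"]).tolist(),round(r["p"],2)) for r in recognise(l,"top")][:2])
im=cv2.imread("pics/top1.png");cv2.imwrite("pics/c1.png",cv2.resize(im[135:305,228:418],None,fx=3.5,fy=3.5,interpolation=cv2.INTER_CUBIC))
E
```

```text
[(np.float64(91.86494143962162), np.float64(-13.915268184075943)), (np.float64(76.594282940066), np.float64(166.08473181592404))]
True [11.81679134  0.68144003] 0.07109573955695976 [-0.30321078  0.96897427  0.54379097] [-0.15974531 -0.06827838 -0.27554481] 7.175
hull [([143.0, 214.0, 46.0, 71.0], 0.88), ([182.0, 303.0, 62.0, 68.0], 0.73)]
fence []
```

View pics/c1.png

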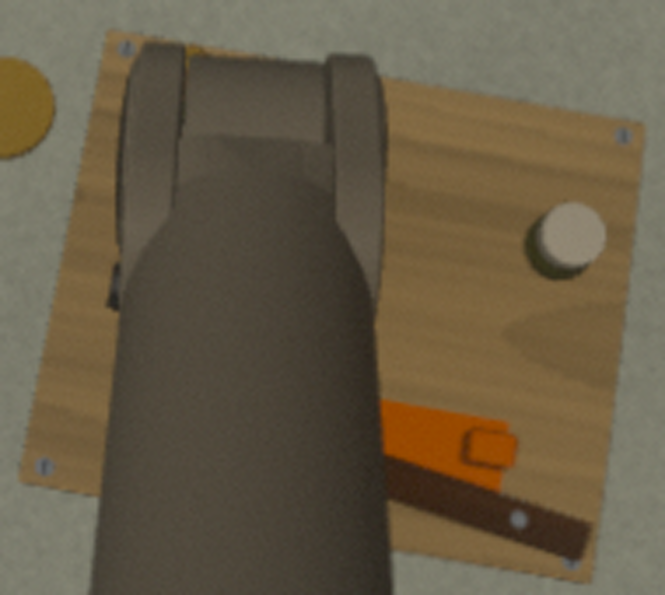

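The stop at TCP x = 11.8 mm fits the hull being home, with the bar at about 2 mm. The arm hides the hull, so I'll retract to above the wedge butt and look again.

```bash
python3 - <<'E'
from fit import *
yaw=np.degrees(q[2]); W=lambda x,y,z: J(q,np.array([x,y,z])/1e3)
robot.line_to(W(4,1,72),velocity=.05)
robot.line_to(W(4,1,150),velocity=.15)
p=W(-34,-212,150); s=[]
for a in (yaw+81.47,yaw+81.47-180):
    k=robot.inverse_kinematics(p,[180,0,a])
    if k is not None: s.append((np.abs(np.array(k)-robot.current_joint_positions()).max(),a))
print(s); robot.move_to(p,[180,0,min(s)[1]])
save(vision.grab_frame("top"),"top2.png")
im=cv2.imread("pics/top2.png");cv2.imwrite("pics/c2.png",cv2.resize(im[135:305,228:418],None,fx=3.5,fy=3.5,interpolation=cv2.INTER_CUBIC))
print(robot.current_time_s())
E
```

```text
[(np.float64(68.28819533136118), np.float64(67.55473181592406)), (np.float64(84.7028799152704), np.float64(-112.44526818407594))]
9.4083
```

View pics/c2.png

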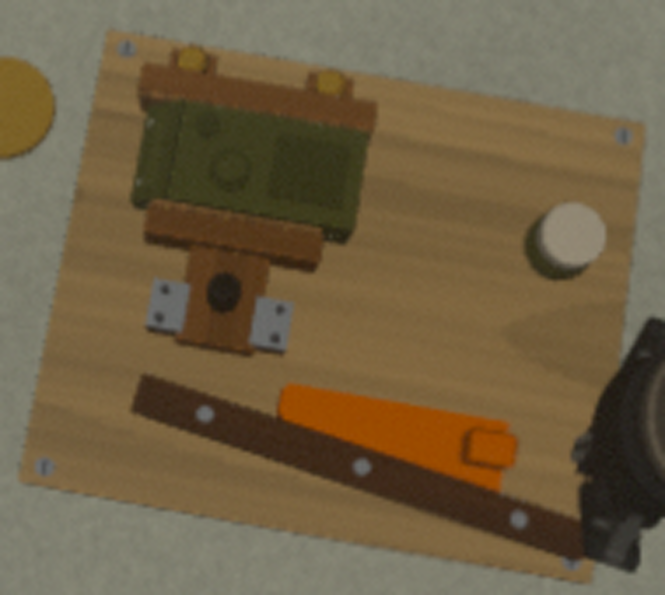

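The hull now sits flush and square against the fence, with the jaw against it and the knob at crop (224,292). Now I push the wedge.

```bash
python3 - <<'E'
from fit import *
W=lambda x,y,z: J(q,np.array([x,y,z])/1e3)
T=lambda y,z=51: W(-34+.15*(y+212),y,z)
print("knob",inv(at_z("top",*c(224,292),.076)))
robot.line_to(T(-212),velocity=.12)
F=np.array([robot.current_contact_force() for _ in range(10)]);print("noise",F.std(0),F.mean(0))
h=robot.line_to(T(-130),velocity=.04,f_stop=11)
print(h,inv(robot.current_tool_pos()),robot.current_contact_force()-F.mean(0),robot.current_time_s())
if not h:
    y=inv(robot.current_tool_pos())[1]
    robot.line_to(T(y-4),velocity=.03)
    print("free",robot.current_contact_force()-F.mean(0))
    h=robot.line_to(T(-60),velocity=.007,f_stop=13)
    G=np.array([robot.current_contact_force() for _ in range(5)])-F.mean(0)
    print(h,inv(robot.current_tool_pos()),G.mean(0),np.linalg.norm(G.mean(0)),robot.current_time_s())
E
```

```text
knob [29.97927786  0.49992859]
noise [2.77555756e-17 5.55111512e-17 0.00000000e+00] [-0.19671989  0.40289128 -0.15874383]
False [ -21.51805105 -130.67636975] [-0.8913569  -4.92472217  0.48531863] 12.6083
free [0.77879397 0.42206699 0.3397733 ]
True [ -17.71507361 -101.62325628] [ 0.08167103 -1.00886586  1.03087707] 1.4447103545683362 18.5417
```

```bash
python3 - <<'E'
from fit import *
W=lambda x,y,z: J(q,np.array([x,y,z])/1e3)
T=lambda y,z=51: W(-34+.15*(y+212),y,z)
def samp(n=8):
    F=[]
    for _ in range(n): robot.pause(.03);F.append(robot.current_contact_force())
    return np.array(F)
print("held",samp().mean(0))
robot.line_to(T(-106),velocity=.02)
F=samp();print("noise",F.std(0),F.mean(0))
for fs in(13,14.5):
    h=robot.line_to(T(-80),velocity=.007,f_stop=fs)
    print(fs,h,inv(robot.current_tool_pos()),robot.current_contact_force()-F.mean(0),robot.current_time_s())
    robot.line_to(T(inv(robot.current_tool_pos())[1]-4),velocity=.02)
E
```

```text
held [-0.15777978 -0.04059362  0.61008259]
noise [0.35092867 0.51057352 0.37153378] [-0.0450711  -0.00027765 -0.18467999]
13 True [ -17.85117581 -101.76925417] [-0.00319996 -1.18816582  1.01794761] 21.2
14.5 True [ -17.78353324 -101.62784358] [ 0.27683064 -0.3600153   0.11479569] 23.4083
```

```bash
python3 - <<'E'
from fit import *
W=lambda x,y,z: J(q,np.array([x,y,z])/1e3)
T=lambda y,z=51: W(-34+.15*(y+212),y,z)
h=robot.line_to(T(-80),velocity=.007,f_stop=15.5)
print(h,inv(robot.current_tool_pos()),robot.current_time_s())
robot.line_to(T(-125),velocity=.06)
robot.line_to(T(-125,200),velocity=.15)
robot.line_to(T(-215,200),velocity=.15)
im=vision.grab_frame("top");save(im,"top3.png")
im=cv2.imread("pics/top3.png");cv2.imwrite("pics/c3.png",cv2.resize(im[135:305,228:418],None,fx=3.5,fy=3.5,interpolation=cv2.INTER_CUBIC))
print(robot.current_time_s())
E
```

```text
True [ -17.78387015 -101.61701683] 25.6667
28.15
```

View pics/c3.png

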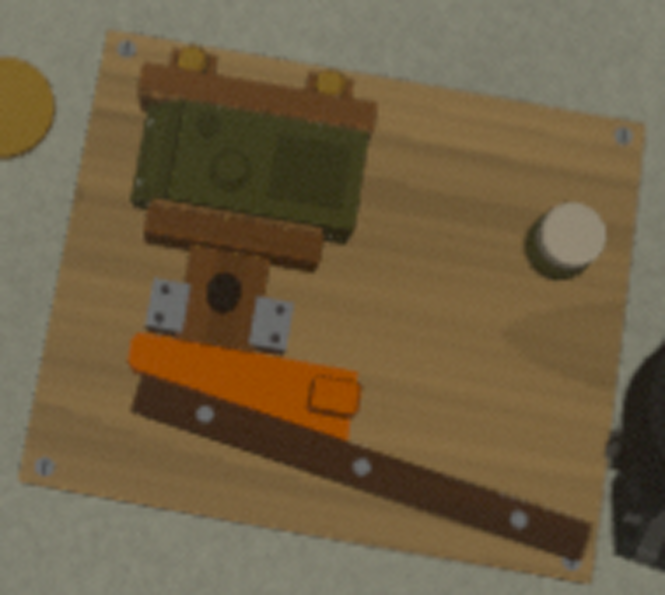

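The wedge is in behind the bar and against its tail. The hull is square against the fence, the jar has not moved, and repeated pushes up to 15.5 N no longer move the wedge. I'm handing in.

```bash
python3 -c "
from h import *
print(workorder.close_job())"
```

```text
the job is handed in; nothing more can be done
None
```

The hull is square against the fence and clamped by the jammed wedge, which was pushed to about 15 N and then let go; the bystanders were left alone and the job is handed in at about 28 s, but the clamping forces themselves could not be read directly and no verdict came back.

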